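Fence a sample tile with a straightedge from its tilting holder

ROBOT

A 6-joint arm with a two-finger parallel gripper is mounted at the origin on the work surface. World frame = base frame: x ahead of the robot, y to its left, z up, the work surface at z = 0. Lengths are in mm, angles in rad, forces in N, time in s.
With the tool pointing down it reaches from about 325 to 750 mm from the base axis. Payload 7.6 kg.
Tool frame: the origin (TCP) lies at the very end of the fingers, on their centre line; the grasp point (between the pads) lies 19 mm behind it; x points along the fingers, y is the direction in which the jaws open and shut, and the axes are right-handed (so a half turn about x gives the same grasp; the last joint's range is limited). The gripper opens to 85 mm and grips with 20 to 120 N. Pads are 22 mm wide; open, the fingers measure 114 mm over their backs; the gripper's body (76 mm by 85 mm) begins 54 mm behind the grasp point. The pads swing forward as they close: fully open they stand 13 mm farther back than shut.
Start: joints at [-1.268, 0.052, 1.401, -0, 1.689, -0.07], TCP at [191.243, -488.95, 231.323] pointing down, gripper open.
Joint ranges: [-2.9, 2.9], [-0.91, 2.17], [0.12, 2.37], [-1.06, 4.2], [0.26, 2.73], [-2.93, 2.93]. Speed limits (rad/s): [2.57, 2.57, 3.01, 3.14, 3.14, 3.14].

INTERFACE

Orientations are given as a rotation vector (axis times angle).
In Python, from plant import env, cams gives the robot as it stands.
- The arm moves only by the tool step_arm, never from a script. Its argument "deltas" is a list that holds one entry, the list of rows, each a list of 5 numbers: the closure, from 0 (fully open) to 1 (shut), then the shift along the tool's x, y, z in mm, then the turn about the tool's x in degrees. A call has 1 to 12 rows; each row shifts and turns the commanded pose from where the row before left it, along the tool's axes as they then stand; what a row does not reach is not made up. A row lasts 1/8 s, in which the tool goes at most 62.5 mm and 10.7 degrees, less where a joint would pass 70% of its speed; a pose out of reach is approached as far as the arm can. A call with a gripper value outside its range is refused whole. The fingers move at their own pace and stop on an object; the grip force is fixed at half the most. Time passes only in rows, so rows that do not move let the fingers close. It gives the time, the measured TCP pose, the force and the opening at its end, in the units of the state.
- env.get_state(): the state, without advancing time (a new reading comes with each control period).
- cams.read_camera(name): name is "scene" or "top" or "wrist"; returns the picture (384x512x3 uint8, red, green, blue); there is no depth.
- cams.calibration(name): a dict with "fx", "fy", "cx", "cy" (pixels), "xyz" and "orientation" of the camera in the world; the wrist camera has in their place "T_tool_cam" (4x4, takes a point from camera to tool coordinates, whose origin is the TCP and whose axes are the tool frame's). Camera axes: x right, y down, z forward; pixel columns grow to the right and rows downward; lengths in mm; the calibration is good to about 2 mm. A picture is of the moment at which its call begins: read the wrist's pose just before it. calibration takes no time and is no camera call.
- env.sign_off(): hands the job in, once; it reports no verdict.
The state is a dict: "t": time; "qpos": joint angles; "qd": joint speeds; "tau": joint torques, N m; "tool_pos": TCP position; "tcp_rot": TCP orientation; "ft_force": force on the tool from outside, world axes, zero at the start; "torque": the same for the moment, N m; "opening": finger opening in mm.
Only numpy, scipy, OpenCV 4.12 (cv2) and the standard library are available. Lean on these libraries where they do the work, as an engineer would, in place of code of your own. Each camera call takes 0.05 s, during which the arm holds its last target.

TASK

Press down the end of the aluminium straightedge at the wide end of its blue holder so that it tips fully up and stays there, lift it out by the raised part, and lay it flat on the black stage, without letting it fall, lengthwise along the blue-striped edge of the white tile and roughly centred on it. Push it flush against that whole edge and let go of it, and only then swing the red-knobbed clip round over the top of it as far as it goes. Leave the bottle, the beaker, the tip box and the vial rack where they stand.

Things in the scene. Friction and masses are not known exactly. Their poses are not given: they have to be found in the camera images.
- straightedge_center (a point): Centre (half-way up) of the loose aluminium straightedge, a bar 200 long (x) x 26 wide (y) x 28 high (z) mm with orange end caps, 0.1 to 0.2 kg. It starts level in the blue holder, top flush with the rim, x axis pointing from the press end to the end that rises. The pocket leaves 3 mm beside it, so it can be taken only once tipped up.
- holder: Blue fixed holder, 240 (x) x 64 (y) x 62 mm high, origin at the centre of its underside. Its open-topped pocket along x is 32 wide between 16 thick walls; over the 72 mm at the -x (press) end it widens to 48 between 8 thick walls, and that end is open above 12 mm height. The straightedge starts centred in it within 2 mm, press end at x = -100.
- cradle (a joint): Tilt (rad) of the black 24 wide cradle under the straightedge: 0 level, stop at 0.52 (fully tipped). Hinge axis along the holder's y, at its x = -55, height 34 (the level straightedge's underside); the straightedge tilts with it, +x end rising. Stiff: stays where it is left, also under load; pressing near the press end takes 5 to 10 N. A lip stops sliding.
- stage: Black flat stage plate fixed to the bench, top 12 mm above its origin; it reaches from x = -130 to 150 and y = -110 to 90 mm about its origin.
- tile_edge (a point): Middle of the foot of the blue-striped long edge of the white ceramic tile, on the stage's top. The tile is stuck to the stage, 110 long (x) x 70 (y) x 8 mm high, and extends from this point to +y; the edge runs along x and faces -y. The straightedge is to lie on the -y side, its side face against this edge.
- clip (a joint): Swing (rad) of the steel clip arm about its vertical pivot: near 0 parked, pointing along the stage's +x clear of the straightedge's place; grows anticlockwise seen from above; stop at 1.6, where it points along the stage's +y over the straightedge. Light friction (about 1 N at the knob), stays where it is left.
- clip_knob (a point): Middle of the clip's upright red knob, 14 mm in diameter, 26 high, 50 mm from the pivot, bottom of the knob 37 above the stage's top. The arm is 75 long from pivot to tip and 16 wide, its underside is 31 above the stage's top, so it passes 3 mm above the straightedge.
- clip_pivot (a point): Clip's pivot axis, at the underside of its arm: stage x = 60, y = -85 mm. A 12 mm post stands below it.
- reagent_bottle: White bottle with green cap, 50 mm diameter, 110 high, origin under its centre. Leave alone.
- beaker: Clear beaker, 60 mm diameter, 70 high, origin under its centre. Leave alone.
- tip_box: Blue box with yellow dots, 110 (x) x 75 (y) x 55 mm, origin under its centre. Leave alone.
- vial_rack: White block with green caps, 110 (x) x 75 (y) x 55 mm, origin under its centre. Leave alone.
- straightedge: The same straightedge; origin at the centre of its underside.
Not all that is in view belongs to the job. What is shaped like the holder but orange is not meant. There is more than one size of the straightedge; the job needs the smaller.

How it is judged:
By the outcome, as a careful person would: the job done as asked, in the order asked, and still so for the second after the job is handed in, with the robot touching nothing.
It also fails if it takes over 58 s, if anything falls off the work surface, if the arm or the gripper's body presses on something with over 40 N, if the wrist force passes 120 N, or if a joint passes its speed limit or range.

## Working session

There is one attempt and no reset: what is moved stays moved. The work goes in short steps, Python scripts to look and compute and a tool call to move; the robot and the scene stay as the last step left them, time stands still between calls to the robot, and variables do not carry over. Pictures are saved under pics/ and viewed, and the job is handed in when it is done.

Besides the shell and the picture viewer there is one more tool, called after "Emit:" as name([rows], argument=value, ...), one row to a line, values as JSON. step_arm: Moves the arm, as the interface text tells. Its arguments: {"type":"object","properties":{"deltas":{"type":"array","items":{"type":"array","items":{"type":"array","items":{"type":"number"}}}}},"required":["deltas"]}

```bash
ls; mkdir -p pics
python3 - <<'E'
from plant import env,cams
import cv2
s=env.get_state()
print({k:(v if not hasattr(v,'round') else v) for k,v in s.items()})
for n in("scene","top","wrist"):
    im=cams.read_camera(n); cv2.imwrite(f"pics/{n}0.png",im[:,:,::-1]); print(n,cams.calibration(n))
E
```

```text
pics
{'t': 0.0, 'qpos': array([-1.26830509e+00,  5.28451821e-02,  1.40172427e+00, -2.57254889e-05,
        1.68858166e+00, -7.02996797e-02]), 'qd': array([-6.43232997e-04, -4.15604521e-04, -3.79735702e-06,  9.54361076e-04,
       -1.73361269e-03, -1.20101137e-03]), 'tau': array([-8.69957921e-05, -3.81666434e+01, -3.60191381e+01, -1.73852213e-04,
        6.03192791e-03,  1.95401583e-05]), 'tool_pos': array([ 191.14010079, -488.65173473,  230.46824396]), 'tcp_rot': array([ 2.01814375,  0.38221414, -2.01856666]), 'ft_force': array([-0.13262072, -0.26912003,  0.71438536]), 'torque': array([0.00790175, 0.01186216, 0.00690169]), 'opening': 85.66997144801235}
scene {'fx': 431.5259143127903, 'fy': 431.5259143127903, 'cx': 254.4245067968391, 'cy': 196.35011592043696, 'xyz': array([ 962.85332552, -885.56076563,  765.48375917]), 'orientation': array([-2.10500804, -0.57906287,  0.27466538])}
top {'fx': 414.13125205083605, 'fy': 414.13125205083605, 'cx': 254.8596642101404, 'cy': 194.3788190853888, 'xyz': array([ 3.19861770e+02, -1.08641925e+00,  1.37335826e+03]), 'orientation': array([-2.16439288,  2.14365158, -0.1403301 ])}
wrist {'fx': 300.4559987355014, 'fy': 300.4559987355014, 'cx': 253.24961253360033, 'cy': 196.99237034023537, 'T_tool_cam': array([[-2.90873060e-05, -3.02201932e-01,  9.53243931e-01,
        -1.42841555e+02],
       [ 9.99999821e-01, -5.77695579e-04, -1.52629788e-04,
         3.59646181e-01],
       [ 5.96809821e-04,  9.53243756e-01,  3.02201895e-01,
        -7.79660814e+01],
       [ 0.00000000e+00,  0.00000000e+00,  0.00000000e+00,
         1.00000000e+00]])}
```

View pics/top0.png

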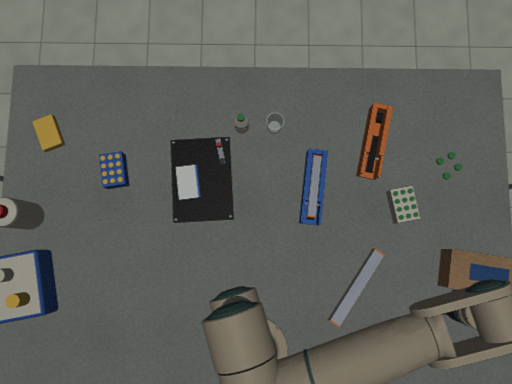

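View pics/scene0.png

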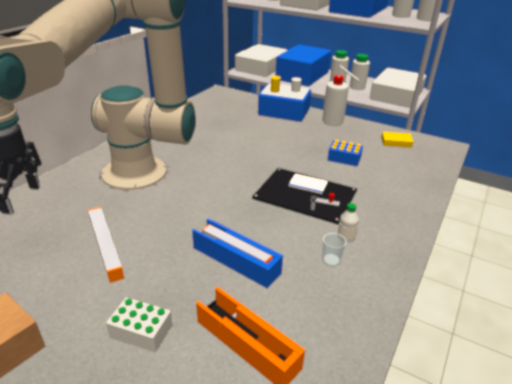

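View pics/wrist0.png

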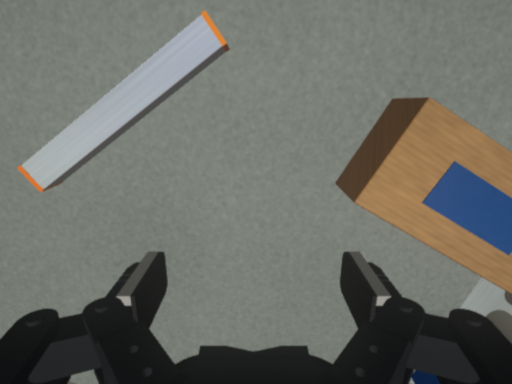

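The top view shows the blue holder at about (315,187) with a bar in it. A loose, longer bar lies at (356,287), the orange look-alike holder is at (376,141), and the stage, tile and clip are around (202,180). I'll enlarge these to confirm.

```bash
cat > h.py <<'E'
import numpy as np, cv2
from scipy.spatial.transform import Rotation as R
from plant import env,cams
def cam(name,s=None):
    c=cams.calibration(name)
    if name=="wrist":
        T=np.eye(4);T[:3,:3]=R.from_rotvec(s["tcp_rot"]).as_matrix();T[:3,3]=s["tool_pos"]
        T=T@np.array(c["T_tool_cam"])
        return c,T[:3,3],T[:3,:3]
    return c,np.array(c["xyz"]),R.from_rotvec(c["orientation"]).as_matrix()
def ray(name,uv,s=None):
    c,o,M=cam(name,s); uv=np.atleast_2d(uv).astype(float)
    d=np.c_[(uv[:,0]-c["cx"])/c["fx"],(uv[:,1]-c["cy"])/c["fy"],np.ones(len(uv))]@M.T
    return o,d
def onz(name,uv,z,s=None):
    o,d=ray(name,uv,s); return o+d*((z-o[2])/d[:,2])[:,None]
def proj(name,P,s=None):
    c,o,M=cam(name,s); p=(np.atleast_2d(P)-o)@M
    return np.c_[p[:,0]/p[:,2]*c["fx"]+c["cx"],p[:,1]/p[:,2]*c["fy"]+c["cy"]]
def snap(name,fn):
    s=env.get_state(); im=cams.read_camera(name)
    cv2.imwrite(f"pics/{fn}.png",im[:,:,::-1]); return s,im
E
python3 - <<'E'
import cv2
a=cv2.imread('pics/top0.png')
x=cv2.resize(a[125:240,155:345],None,fx=4.2,fy=4.2,interpolation=cv2.INTER_CUBIC); cv2.imwrite('pics/c1.png',x)
b=cv2.imread('pics/scene0.png')
x=cv2.resize(b[155:290,185:375],None,fx=4.2,fy=4.2,interpolation=cv2.INTER_CUBIC); cv2.imwrite('pics/c2.png',x)
E
```

```text
(no output)
```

View pics/c1.png

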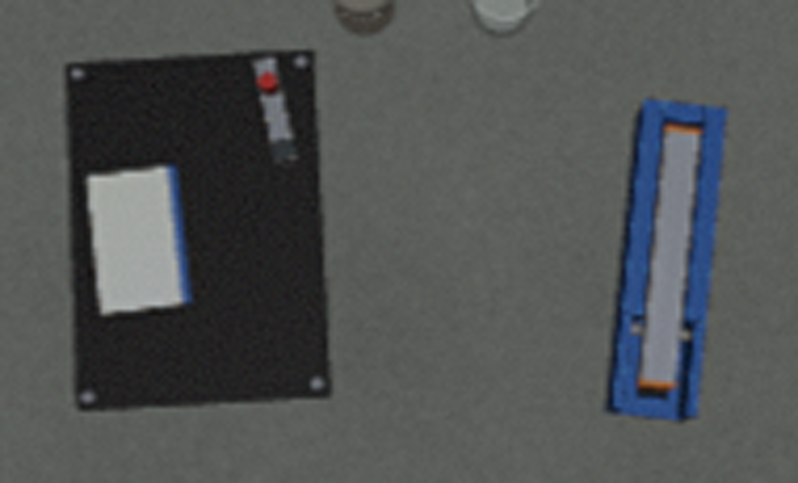

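View pics/c2.png

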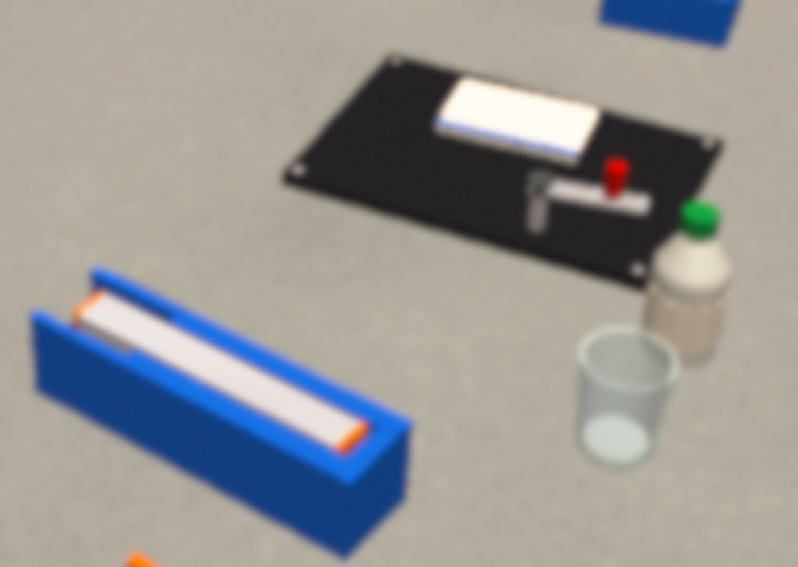

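The crop confirms which parts are meant. The wanted bar is the one in the blue holder, with its press (wide, open) end at the bottom, crop (655,385). The loose bar at (356,287) is longer and isn't used. Next I'll take coarse positions from the top view.

Run:
```python
from h import *
im=cv2.imread('pics/top0.png'); hsv=cv2.cvtColor(im,cv2.COLOR_BGR2HSV)
def blobs(m,n,z,roi):
    mm=np.zeros_like(m); x0,y0,x1,y1=roi; mm[y0:y1,x0:x1]=m[y0:y1,x0:x1]
    c=max(cv2.findContours(mm,0,2)[0],key=cv2.contourArea)
    r=cv2.boxPoints(cv2.minAreaRect(c)); P=onz('top',r,z)
    print(n,P.mean(0).round(1)); print(P[:,:2].round(0).tolist(), 'sides',np.linalg.norm(P[1]-P[0]).round(),np.linalg.norm(P[2]-P[1]).round())
blue=cv2.inRange(hsv,(100,120,40),(125,255,255))
holder=cv2.morphologyEx(blue,cv2.MORPH_CLOSE,np.ones((15,15)))
blobs(holder,'holder',62,(290,140,340,235))
dark=cv2.inRange(im,(0,0,0),(45,45,45)); dark=cv2.morphologyEx(dark,cv2.MORPH_CLOSE,np.ones((25,25)))
blobs(dark,'stage',12,(160,125,240,230))
blobs(cv2.inRange(hsv,(0,0,170),(180,60,255)),'tile',20,(165,150,215,215))
red=cv2.inRange(hsv,(0,150,80),(8,255,255))
blobs(red,'knob',70,(200,130,235,170))
s=env.get_state(); M=R.from_rotvec(s['tcp_rot']).as_matrix(); print(M.round(3))
```

```text
holder [ 520.3 -187.3   62. ]
[[402.0, -141.0], [644.0, -167.0], [638.0, -234.0], [396.0, -207.0]] sides 243.0 68.0
stage [548.4 179.5  12. ]
[[682.0, 290.0], [693.0, 89.0], [415.0, 71.0], [404.0, 267.0]] sides 201.0 279.0
tile [585.7 236.4  20. ]
[[582.0, 268.0], [609.0, 214.0], [589.0, 205.0], [563.0, 259.0]] sides 61.0 22.0
knob [653.2 118.7  70. ]
[[656.0, 124.0], [657.0, 114.0], [650.0, 114.0], [650.0, 123.0]] sides 10.0 7.0
[[-0.     0.364 -0.931]
 [ 0.001 -0.931 -0.364]
 [-1.    -0.001 -0.   ]]
```

Emit:
step_arm([
  [[0, -10, 0, 0, 9.2], [0, -10, 0, 0, 9.2], [0, -10, 0, 0, 9.1], [0, 0, -42, -29.3, 0], [0, 0, -42, -29.3, 0], [0, 0, -42, -29.3, 0], [0, 0, -42, -29.3, 0], [0, 0, -42, -29.3, 0], [0, 0, -42, -29.3, 0], [0, 0, -42, -29.3, 0], [0, 0, -42, -29.3, 0], [0, 0, 0, 0, 0]],
])

```text
t: 1.65
tool_pos: [461.5, -177.5, 260.7]
tcp_rot: [-2.168, 0.11, 2.169]
ft_force: [-0.6, -0.2, 0.1]
opening: 85.8
```

Run:
```python
from h import *
s,im=snap('wrist','w1'); print(s['tool_pos'],R.from_rotvec(s['tcp_rot']).as_matrix().round(3).tolist(),np.abs(s['qd']).max())
```

```text
[ 461.51583471 -177.49463971  260.71898268] [[-0.001, -0.102, -0.995], [0.001, -0.995, 0.102], [-1.0, -0.001, 0.001]] 0.0683629624535644
```

View pics/w1.png

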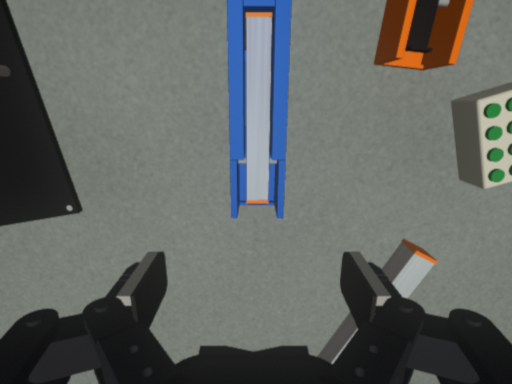

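The wrist view shows the holder from row 0 to 218, with its wide end at the bottom. The bar's orange caps are at (259,14) and (257,202).

```bash
cat > meas.py <<'E'
from h import *
def holder(fn,s):
    im=cv2.imread(f'pics/{fn}.png'); hsv=cv2.cvtColor(im,cv2.COLOR_BGR2HSV)
    org=cv2.inRange(hsv,(5,140,120),(20,255,255)); org[:,:215]=0; org[:,300:]=0
    n,l,st,ce=cv2.connectedComponentsWithStats(org); print('orange',[(st[i].tolist(),onz('wrist',ce[i],62,s)[0,:2].round(1).tolist()) for i in range(1,n) if st[i][4]>15])
    blue=cv2.inRange(hsv,(100,150,120),(125,255,255))
    gray=((hsv[:,:,1]<70)&(hsv[:,:,2]>120)).astype(np.uint8)*255
    C=[]
    for r in range(30,200,10):
        b=np.where(blue[r,200:320])[0]+200; g=np.where(gray[r,b.min():b.max()])[0]+b.min()
        W=onz('wrist',[[b.min(),r],[b.max()+1,r],[g.min(),r],[g.max()+1,r]],62,s)[:,:2]
        C.append(np.r_[W[:2].mean(0),W[2:].mean(0)]); print(r,b.min(),b.max(),g.min(),g.max(),np.linalg.norm(W[1]-W[0]).round(1),np.linalg.norm(W[3]-W[2]).round(1))
    C=np.array(C)
    for k in(0,2):
        p=np.polyfit(C[:,k],C[:,k+1],1); print('line y=',p, 'yaw',np.arctan(p[0]))
E
python3 - <<'E'
from meas import *
holder('w1',env.get_state())
E
```

```text
orange [([246, 12, 26, 5, 106], [621.0, -201.3]), ([247, 201, 21, 3, 60], [423.7, -179.4])]
30 228 289 246 271 62.8 26.4
40 228 288 246 270 62.4 25.6
50 228 288 246 270 63.0 25.8
60 229 288 247 270 62.5 25.0
70 229 287 247 270 62.0 25.2
80 229 287 247 270 62.6 25.5
90 229 287 247 269 63.2 24.6
100 229 286 247 269 62.7 24.9
110 230 286 246 269 62.3 26.2
120 230 285 246 269 61.8 26.5
130 230 285 247 269 62.4 25.6
140 230 285 247 268 63.0 24.7
150 230 284 247 268 62.5 25.0
160 231 284 239 275 62.0 42.5
170 231 284 247 268 62.6 25.5
180 231 283 247 268 62.1 25.8
190 231 283 247 267 62.8 24.9
line y= [-1.08956990e-01 -1.33909956e+02] yaw -0.10852886937492788
line y= [-1.08893524e-01 -1.34072624e+02] yaw -0.10846614826045327
```

Emit:
step_arm([
  [[1, 20, 3, 20, 0.3], [1, 40, 3, 20, 0], [1, 40, 0, 0, 0], [1, 40, 0, 0, 0], [1, 30, 0, 0, 0], [1, 10, 0, 0, 0], [1, 0, 0, 0, 0], [1, 0, 0, 0, 0]],
])

```text
t: 2.7
tool_pos: [420.5, -182.2, 82.8]
tcp_rot: [-2.166, 0.123, 2.161]
ft_force: [-0.3, -0.0, 0.9]
opening: 0.3
```

Run:
```python
from h import *
s,im=snap('wrist','w2'); print(s['tool_pos'])
a=im[:,:,::-1][150:384,130:390]; cv2.imwrite('pics/w2c.png',cv2.resize(a,None,fx=2.5,fy=2.5))
```

```text
[ 420.48912928 -182.20081846   82.842209  ]
```

View pics/w2c.png

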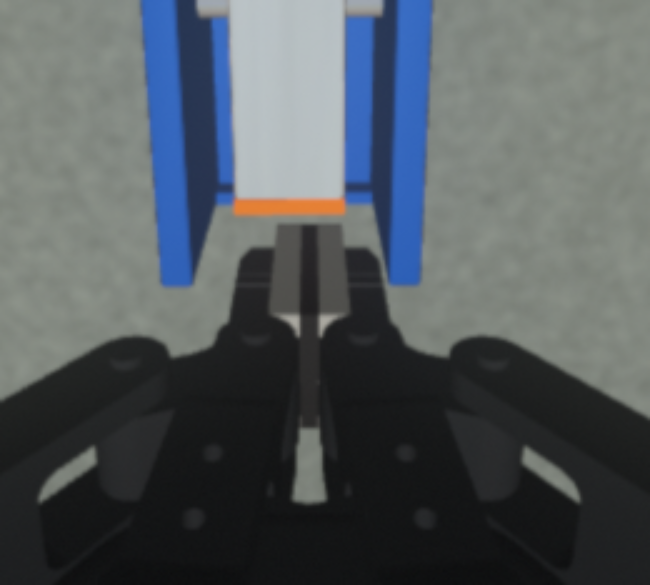

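The closed fingertips stand just off the bar's press end. They're about 3 to 4 mm to one side of its centre line (crop col 310 against 289). I'll quantify that.

Run:
```python
from meas import *
s=env.get_state(); print(s['tool_pos'],np.abs(s['qd']).max())
im=cv2.imread('pics/w2.png'); hsv=cv2.cvtColor(im,cv2.COLOR_BGR2HSV)
blue=cv2.inRange(hsv,(100,150,120),(125,255,255))
gray=((hsv[:,:,1]<70)&(hsv[:,:,2]>130)).astype(np.uint8)
for r in (20,60,100,180,200,220):
    b=np.where(blue[r])[0]; g=np.where(gray[r,222:270])[0]+222
    print(r,b.min(),b.max(),g.min(),g.max(), (onz('wrist',[[b.min(),r],[b.max()+1,r],[g.min(),r],[g.max()+1,r]],62,s)[:,:2]).round(1).tolist())
org=cv2.inRange(hsv,(5,140,120),(20,255,255)); org[:,:215]=0; org[:,280:]=0
y,x=np.where(org); print('cap',onz('wrist',[[x.mean(),y.mean()],[x.mean(),y.max()+1]],62,s)[:,:2])
print(proj('wrist',s['tool_pos'],s))
M=R.from_rotvec(s['tcp_rot']).as_matrix(); print(M.round(4).tolist())
```

```text
[ 420.54535107 -182.10235254   82.8089863 ] 0.0036591017706803074
20 177 307 222 269 [[539.6, -158.6], [532.5, -221.4], [537.2, -180.2], [534.6, -203.2]]
60 180 305 222 268 [[522.1, -156.8], [514.9, -219.4], [519.7, -177.6], [517.0, -201.0]]
100 183 304 222 268 [[503.1, -154.8], [496.0, -217.7], [500.8, -174.9], [498.1, -199.1]]
180 189 300 222 267 [[460.6, -150.3], [453.5, -212.8], [458.5, -168.7], [455.6, -194.4]]
200 190 299 223 267 [[448.9, -148.8], [441.8, -211.5], [446.8, -167.6], [443.8, -193.2]]
220 192 298 224 267 [[436.6, -147.8], [429.5, -210.1], [434.5, -166.4], [431.6, -192.0]]
cap [[ 425.16870888 -177.88289851]
 [ 422.91479666 -177.60867735]]
[[253.33210754 255.75421136]]
[[0.0023, -0.1123, -0.9937], [-0.0014, -0.9937, 0.1123], [-1.0, 0.0011, -0.0025]]
```

Emit:
step_arm([
  [[1, 10, -4.3, 0, 0], [1, 8, 0, 0, 0], [1, 4, 0, 0, 0], [1, 3, 0, 0, 0], [1, 3, 0, 0, 0], [1, 3, 0, 0, 0], [1, 2, 0, 0, 0]],
])

```text
t: 3.62
tool_pos: [417.7, -177.1, 47.7]
tcp_rot: [-2.155, 0.121, 2.171]
ft_force: [-15.2, 0.5, 11.1]
opening: -0.3
```

Emit:
step_arm([
  [[1, 2, 0, 0, 0], [1, 2, 0, 0, 0], [1, 0, 0, 0, 0]],
])

```text
t: 4.0
tool_pos: [416.9, -176.8, 42.9]
tcp_rot: [-2.153, 0.121, 2.173]
ft_force: [-14.1, 0.9, 7.6]
opening: 0.5
```

Run:
```python
from h import *
s,im=snap('scene','s1'); print(s['tool_pos'],s['ft_force'])
a=im[:,:,::-1][150:310,160:350]; cv2.imwrite('pics/s1c.png',cv2.resize(a,None,fx=3.5,fy=3.5,interpolation=cv2.INTER_CUBIC))
```

```text
[ 416.93496246 -176.8495229    42.89677841] [-14.06550303   0.89476074   7.58531892]
```

View pics/s1c.png

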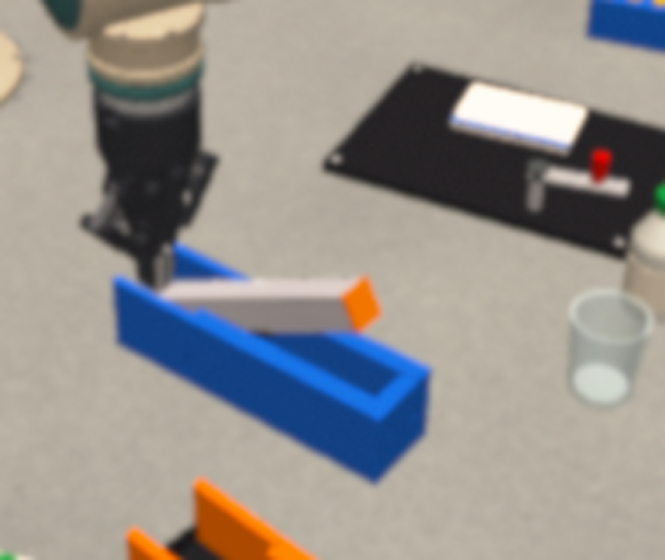

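The bar's orange raised cap is now well above the rim, at crop (360,303). I'll keep pressing until the force shows the stop.

Emit:
step_arm([
  [[1, 2, 0, 0, 0], [1, 0, 0, 0, 0]],
])

```text
t: 4.3
tool_pos: [416.7, -176.8, 40.8]
tcp_rot: [-2.152, 0.12, 2.174]
ft_force: [-17.3, 1.2, 7.7]
opening: 0.0
```

Emit:
step_arm([
  [[1, 2, 0, 0, 0], [1, 0, 0, 0, 0]],
])

```text
t: 4.55
tool_pos: [416.8, -176.9, 40.3]
tcp_rot: [-2.152, 0.121, 2.174]
ft_force: [-23.0, 3.8, 20.8]
opening: 0.1
```

It's at the stop: the force jumped to 21 N for 0.5 mm of travel. Now I'll rise, open and look.

Emit:
step_arm([
  [[1, -10, 0, 0, 0], [1, -30, 0, 0, 0], [0.3, -45, 0, 0, 0], [0.3, -45, 0, 0, 0], [0.3, -40, 0, -25, 0], [0.3, 0, 0, -25, 0], [0.3, 0, 0, 0, 0], [0.3, 0, 0, 0, 0]],
])

```text
t: 5.55
tool_pos: [469.5, -182.7, 209.5]
tcp_rot: [-2.162, 0.121, 2.165]
ft_force: [1.1, 0.7, -0.3]
opening: 59.7
```

Run:
```python
from h import *
s,im=snap('wrist','w3'); print(s['tool_pos'],R.from_rotvec(s['tcp_rot']).as_matrix().round(4).tolist(),np.abs(s['qd']).max(),s['ft_force'])
s,im=snap('scene','s2')
a=im[:,:,::-1][150:310,160:350]; cv2.imwrite('pics/s2c.png',cv2.resize(a,None,fx=3.5,fy=3.5,interpolation=cv2.INTER_CUBIC))
```

```text
[ 469.4526157  -182.66485436  209.52828628] [[-0.0014, -0.112, -0.9937], [0.0006, -0.9937, 0.112], [-1.0, -0.0004, 0.0014]] 0.012481762014806398 [ 1.07298677  0.66435101 -0.31635292]
```

View pics/w3.png

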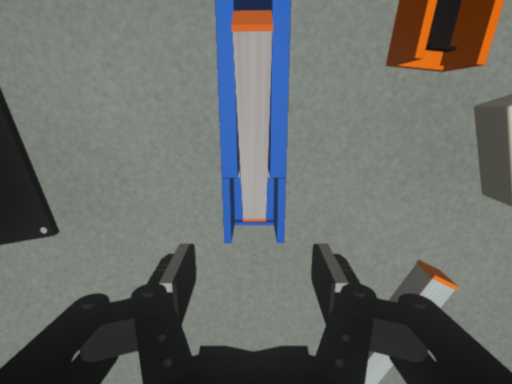

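View pics/s2c.png

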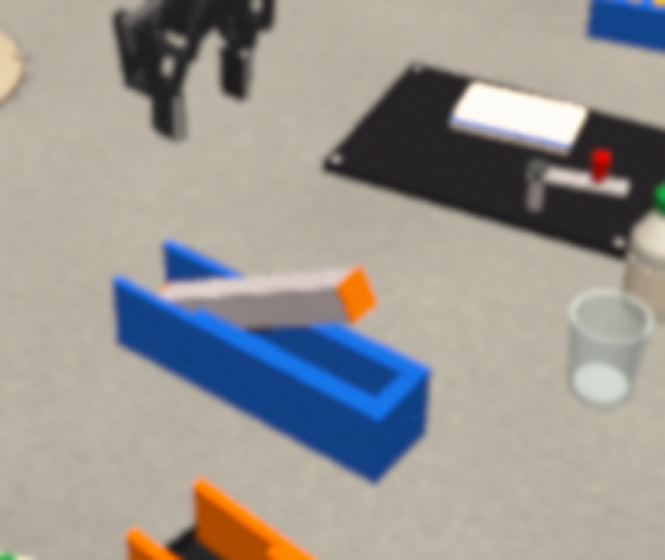

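The bar is tipped up and stays there with the arm clear of it. I'll check the tilt by casting rays from the cap's top edge in both views.

Run:
```python
from h import *
s=env.get_state()
im=cv2.imread('pics/w3.png'); hsv=cv2.cvtColor(im,cv2.COLOR_BGR2HSV)
blue=cv2.inRange(hsv,(100,150,100),(125,255,255))
C=[]
for r in range(40,240,20):
    b=np.where(blue[r,200:310])[0]+200
    W=onz('wrist',[[b.min(),r],[b.max()+1,r]],62,s)[:,:2]; C.append(W.mean(0)); 
    if r%40==0: print(r,b.min(),b.max(),np.linalg.norm(W[1]-W[0]).round(1))
C=np.array(C); p=np.polyfit(C[:,0],C[:,1],1); print('line',p)
org=cv2.inRange(hsv,(3,140,100),(20,255,255)); org[:,:215]=0; org[:,300:]=0
n,l,st,ce=cv2.connectedComponentsWithStats(org)
for i in range(1,n):
    if st[i][4]>10: print(st[i].tolist(),ce[i])
# predictions
yaw=np.arctan(p[0]); ux=np.array([np.cos(yaw),np.sin(yaw)]); 
for x0 in (521.,523.):
  O=np.array([x0,p[0]*x0+p[1]])
  for th in (0.48,0.52):
    c,sn=np.cos(th),np.sin(th)
    P=[]
    for u,v in((155,28),(155,0),(-45,28)):
        q=O+ux*(-55+u*c-v*sn); P.append([*q,34+u*sn+v*c])
    print(x0,th,proj('wrist',P,s).round(1).tolist(),proj('scene',P).round(1).tolist())
im=cv2.imread('pics/s2.png'); hsv=cv2.cvtColor(im,cv2.COLOR_BGR2HSV)
org=cv2.inRange(hsv,(3,140,100),(20,255,255)); org[:,:200]=0;org[250:]=0
n,l,st,ce=cv2.connectedComponentsWithStats(org)
for i in range(1,n):
    if st[i][4]>10: print('scene',st[i].tolist(),ce[i])
```

```text
40 217 288 62.7
80 219 287 62.3
120 220 286 62.9
160 222 285 62.5
200 223 284 63.1
line [-1.08844660e-01 -1.32191069e+02]
[232, 10, 41, 21, 797] [252.11794228  20.53450439]
[243, 219, 23, 2, 38] [255.18421053 219.60526316]
521.0 0.48 [[253.3, 32.6], [253.2, 20.2], [254.0, 225.6]] [[257.9, 231.9], [262.1, 242.3], [202.7, 233.0]]
521.0 0.52 [[253.3, 37.8], [253.2, 22.9], [254.0, 225.0]] [[256.6, 229.6], [261.1, 240.0], [202.7, 233.6]]
523.0 0.48 [[253.3, 29.2], [253.2, 17.0], [254.0, 224.0]] [[258.6, 232.2], [262.8, 242.6], [203.2, 233.3]]
523.0 0.52 [[253.3, 34.3], [253.2, 19.7], [254.0, 223.3]] [[257.3, 229.9], [261.8, 240.3], [203.2, 233.9]]
scene [256, 227, 11, 15, 105] [261.28571429 233.86666667]
```

Run:
```python
from h import *
s=env.get_state()
p=[-.10884,-132.19]
yaw=np.arctan(p[0]); ux=np.array([np.cos(yaw),np.sin(yaw)]); uy=np.array([-ux[1],ux[0]])
for x0 in (522.,526.):
  O=np.array([x0,p[0]*x0+p[1]])
  for th in (0.44,0.48,0.52,.54):
    c,sn=np.cos(th),np.sin(th)
    P=[]
    for u,v,w in((155,28,13),(155,28,-13),(155,0,13),(155,0,-13),(150,28,13)):
        q=O+ux*(-55+u*c-v*sn)+uy*w; P.append([*q,34+u*sn+v*c])
    r=proj('scene',P); w=proj('wrist',P,s)
    print(x0,th,'scene c',r[:,0].min().round(1),r[:,0].max().round(1),'r',r[:,1].min().round(1),r[:,1].max().round(1),'wrist r',w[:,1].min().round(1),w[:,1].max().round(1))
im=cv2.imread('pics/s2.png'); cv2.imwrite('pics/s2d.png',cv2.resize(im[215:255,200:280],None,fx=8,fy=8,interpolation=cv2.INTER_NEAREST))
a=cv2.imread('pics/scene0.png'); hsv=cv2.cvtColor(a,cv2.COLOR_BGR2HSV)
# scene bias check with holder far corner: bottom-right rim
O=np.array([522.,p[0]*522+p[1]])
print(proj('scene',[[*(O+120*ux+32*uy),62],[*(O+120*ux-32*uy),62],[*(O-120*ux-32*uy),62],[*(O-120*ux+32*uy),62]]).round(1))
```

```text
522.0 0.44 scene c 256.2 266.5 r 231.5 247.6 wrist r 16.3 34.6
522.0 0.48 scene c 255.0 265.6 r 229.3 245.3 wrist r 18.5 39.2
522.0 0.52 scene c 253.6 264.7 r 227.0 243.0 wrist r 21.2 44.3
522.0 0.54 scene c 252.9 264.2 r 225.9 241.9 wrist r 22.8 47.0
526.0 0.44 scene c 257.6 267.9 r 232.2 248.3 wrist r 10.1 28.0
526.0 0.48 scene c 256.4 267.0 r 229.9 246.0 wrist r 12.2 32.5
526.0 0.52 scene c 255.0 266.1 r 227.7 243.7 wrist r 14.8 37.5
526.0 0.54 scene c 254.3 265.6 r 226.5 242.6 wrist r 16.3 40.2
[[282.2 255.6]
 [267.  270.5]
 [190.7 230.3]
 [207.2 218.5]]
```

View pics/s2d.png

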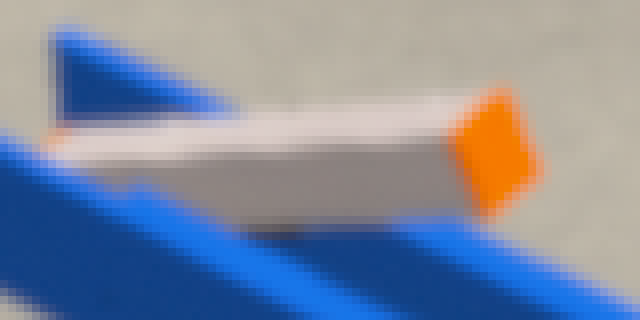

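The scene view matches a tilt of about 0.52, with the bar slid about 5 mm up-slope. The grip point will be just beyond its centre, on the raised part.

Emit:
step_arm([
  [[0.3, 0, 0.4, -23, 0.2], [0.3, 20, 0, -22.7, 0], [0.3, 45, 0, 0, 0], [0.3, 40, 0, 0, 0], [0.3, 25, 0, 0, 0], [0.3, 10.5, 0, 0, 0], [0.3, 0, 0, 0, 0], [0.3, 0, 0, 0, 0]],
])

```text
t: 6.65
tool_pos: [516.0, -188.9, 71.4]
tcp_rot: [-2.165, 0.127, 2.159]
ft_force: [0.2, 0.1, -0.4]
opening: 59.7
```

Run:
```python
from h import *
s,im=snap('wrist','w4'); print(s['tool_pos'],s['ft_force'])
```

```text
[ 516.04224764 -188.85549431   71.37673787] [ 0.2034566   0.11489567 -0.35904375]
```

View pics/w4.png

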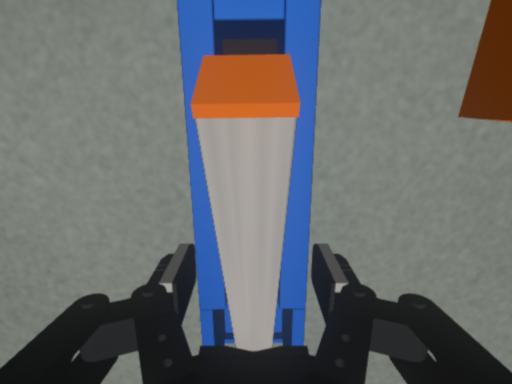

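The bar is centred between the fingers (bar col about 252, fingers' middle about 253). I'll lower 2.5 mm and grip.

Emit:
step_arm([
  [[0.3, 2.5, 0, 0, 0], [0.3, 0, 0, 0, 0], [1, 0, 0, 0, 0], [1, 0, 0, 0, 0], [1, 0, 0, 0, 0], [1, 0, 0, 0, 0], [1, 0, 0, 0, 0]],
])

```text
t: 7.58
tool_pos: [515.4, -188.5, 67.4]
tcp_rot: [-2.162, 0.125, 2.162]
ft_force: [-1.2, -0.3, 0.8]
opening: 25.2
```

Gripped (opening 25.2). I'll lift straight out, turn towards the tile's direction, and stop short of the tile to look.

Emit:
step_arm([
  [[1, -8, 0, 0, 0], [1, -20, 0, 0, 0], [1, -30, 0, 0, 0], [1, -30, 0, 0, 0], [1, -20, 0, 0, 0], [1, 0, 0, 0, 0]],
])

```text
t: 8.32
tool_pos: [516.1, -188.8, 177.3]
tcp_rot: [-2.166, 0.127, 2.158]
ft_force: [0.2, 0.2, -1.6]
opening: 25.1
```

Run:
```python
from h import *
s,im=snap('scene','s3'); print(s['tool_pos'],s['ft_force'],s['opening'])
cv2.imwrite('pics/s3c.png',cv2.resize(im[80:290,140:380,::-1],None,fx=2.8,fy=2.8,interpolation=cv2.INTER_CUBIC))
```

```text
[ 516.11729517 -188.82907484  177.29646688] [ 0.24771761  0.18642745 -1.6113235 ] 25.127621716648562
```

View pics/s3c.png

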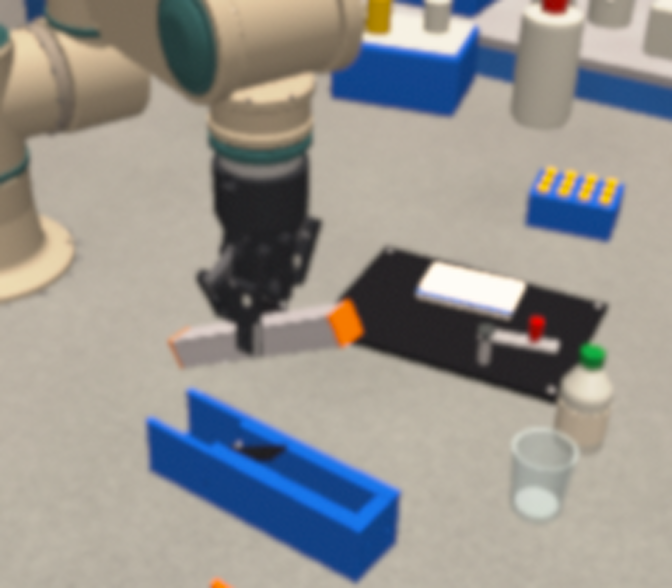

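The bar hangs clear of the holder in the grip, still tilted about 0.5. Now I'll move over towards the stage.

Emit:
step_arm([
  [[1, -5, 0, 0, -5], [1, -5, 0, 0, -5], [1, 0, -20, -2, 0], [1, 0, -40, -5, 0], [1, 0, -45, -6, 0], [1, 0, -45, -6, 0], [1, 0, -45, -6, 0], [1, 0, -40, -5, 0], [1, 0, -20, -2, 0], [1, 0, -10, -1, 0], [1, 0, 0, 0, 0]],
])

```text
t: 9.75
tool_pos: [532.4, 78.5, 184.7]
tcp_rot: [2.19, 0.064, -2.192]
ft_force: [-0.3, -0.9, -1.5]
opening: 25.2
```

Run:
```python
from h import *
s,im=snap('wrist','w5'); print(s['tool_pos'],s['ft_force'],R.from_rotvec(s['tcp_rot']).as_matrix().round(4).tolist(),np.abs(s['qd']).max())
```

```text
[532.36213468  78.52224014 184.65366398] [-0.26322056 -0.8730861  -1.48602165] [[-0.001, 0.0589, -0.9983], [-0.0002, -0.9983, -0.0589], [-1.0, 0.0002, 0.001]] 0.028246448874308425
```

View pics/w5.png

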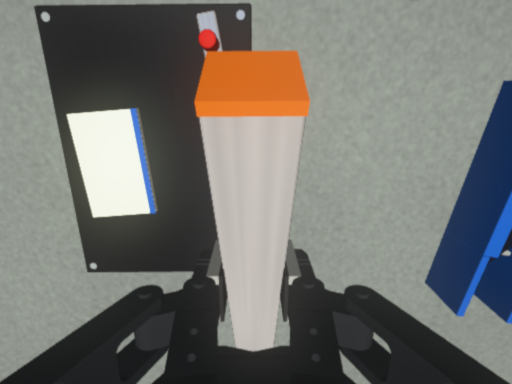

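The wrist view shows the white tile, with its blue-striped edge running from (135,108) to (156,213). The stage corner screws are at (45,17), (240,14) and (93,266), and the red knob is at (208,40).

Run:
```python
from h import *
s=env.get_state()
im=cv2.imread('pics/w5.png'); hsv=cv2.cvtColor(im,cv2.COLOR_BGR2HSV)
white=cv2.inRange(hsv,(0,0,170),(180,60,255)); white[:, 165:]=0; white[:90]=0; white[240:]=0
blue=cv2.inRange(hsv,(100,120,60),(125,255,255)); blue[:,200:]=0
tile=cv2.morphologyEx(white|blue,cv2.MORPH_CLOSE,np.ones((3,3)))
c=max(cv2.findContours(tile,0,2)[0],key=cv2.contourArea)
r=cv2.approxPolyDP(c,6,True)[:,0]; P=onz('wrist',r,20,s); print(r.tolist(),P[:,:2].round(1).tolist())
# edge line: rightmost blue per row
E=[];F=[]
for y in range(116,206,4):
    b=np.where(blue[y])[0]; E.append([b.max()+1,y]); F.append([b.min(),y])
print(E[::6],F[::6])
for nm,L,z in(('right of blue z20',E,20),('right z12',E,12),('left of blue z20',F,20)):
    W=onz('wrist',L,z,s); p=np.polyfit(W[:,0],W[:,1],1); print(nm,p,'yaw',np.arctan(p[0]))
y,x=np.where(blue); print('blue rows',y.min(),y.max(), onz('wrist',[[x[y==y.min()].max(),y.min()],[x[y==y.max()].max(),y.max()]],20,s)[:,:2])
cv2.imwrite('pics/w5c.png',cv2.resize(im[95:225,60:170],None,fx=5,fy=4.5,interpolation=cv2.INTER_NEAREST))
print('screws',onz('wrist',[[45,17],[240,14],[93,266]],12,s)[:,:2])
red=cv2.inRange(hsv,(0,170,100),(4,255,255))|cv2.inRange(hsv,(175,170,100),(180,255,255)); red[60:]=0
y,x=np.where(red); print('red',x.min(),x.max(),y.min(),y.max()); print('knob z~75',onz('wrist',[[x.mean(),y.mean()]],70,s))
```

```text
[[135, 108], [67, 114], [94, 217], [155, 213]] [[597.8, 197.7], [588.2, 265.1], [479.9, 249.7], [488.4, 182.7]]
[[np.int64(138), 116], [np.int64(142), 140], [np.int64(147), 164], [np.int64(151), 188]] [[np.int64(132), 116], [np.int64(137), 140], [np.int64(141), 164], [np.int64(146), 188]]
right of blue z20 [  0.1349545  115.91565306] yaw 0.13414404358981846
right z12 [  0.1349545  118.93155054] yaw 0.13414404358981838
left of blue z20 [  0.13651465 120.48800937] yaw 0.1356759713715723
blue rows 108 213 [[597.76179391 197.73116289]
 [488.43046275 182.67393301]]
screws [[673.83159475 278.9247275 ]
 [686.68952865  98.84286377]
 [413.51200102 261.6187793 ]]
red 198 216 30 48
knob z~75 [[654.24331434 120.5418273   70.        ]]
```

View pics/w5c.png

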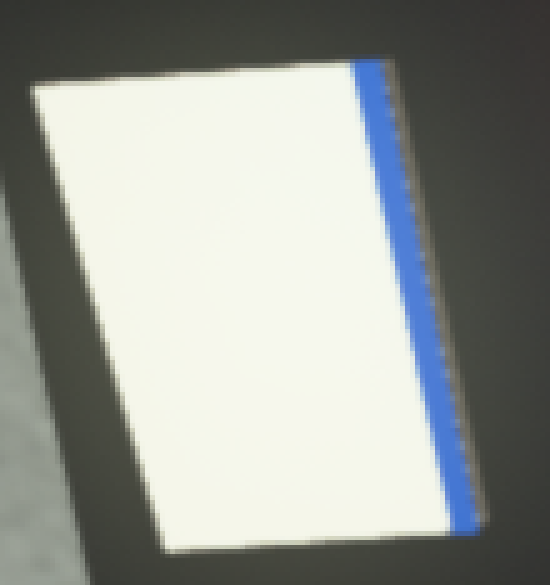

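The measured tile is 110 × 68 mm, as given. Its edge middle is at about (543,189.5) with a yaw of 0.134. I'll lay the bar parallel to it with about a 25 mm gap for the finger, then push.

Emit:
step_arm([
  [[1, 0, 0, 0, -2.2], [1, 0, 0, 0, -2.1], [1, 10, -20, -10, 0], [1, 20, -30, -14, 0], [1, 25, -15, -7, 0], [1, 25, -5.6, -2.5, 0], [1, 15, 0, 0, 0], [1, 6, 0, 0, 0], [1, 0, 0, 0, 0], [1, 0, 0, 0, 0]],
])

```text
t: 11.05
tool_pos: [557.2, 152.3, 85.5]
tcp_rot: [2.155, 0.144, -2.15]
ft_force: [0.2, -0.5, -0.4]
opening: 24.9
```

Run:
```python
from h import *
s,im=snap('wrist','w6'); print(s['tool_pos'],s['ft_force'],R.from_rotvec(s['tcp_rot']).as_matrix().round(4).tolist(),np.abs(s['qd']).max())
s,im=snap('scene','s4'); 
cv2.imwrite('pics/s4c.png',cv2.resize(im[100:240,220:400,::-1],None,fx=3.8,fy=3.8,interpolation=cv2.INTER_CUBIC))
```

```text
[557.15611289 152.2502718   85.48365575] [ 0.15896    -0.54084932 -0.42281915] [[0.0019, 0.1329, -0.9911], [0.0003, -0.9911, -0.1329], [-1.0, -0.0, -0.0019]] 0.001988360024460796
```

View pics/w6.png

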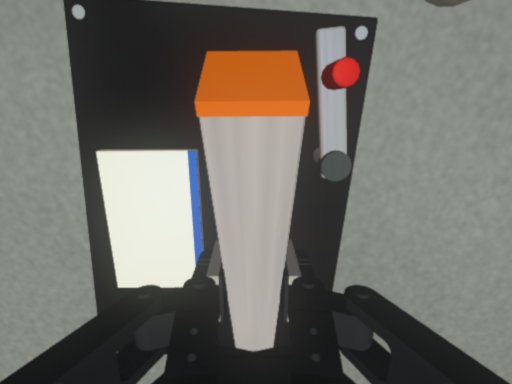

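View pics/s4c.png

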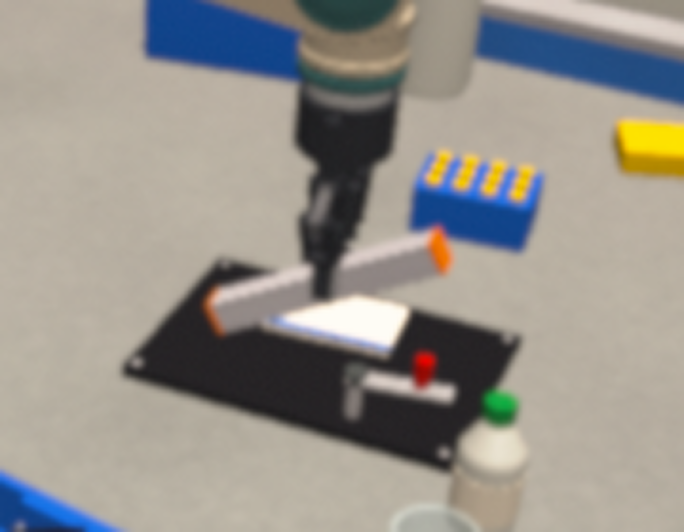

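The bar is parallel to the tile, and its blue edge runs at col 198-203, clear of the bar. I'll recompute the offset from this closer view.

Run:
```python
from h import *
s=env.get_state()
im=cv2.imread('pics/w6.png'); hsv=cv2.cvtColor(im,cv2.COLOR_BGR2HSV)
blue=cv2.inRange(hsv,(100,120,60),(125,255,255)); blue[:,230:]=0; blue[:140]=0; blue[290:]=0
y,x=np.where(blue); print(y.min(),y.max())
E=[[np.where(blue[r])[0].max()+1,r] for r in range(155,235,4)]
W=onz('wrist',E,20,s); p=np.polyfit(W[:,0],W[:,1],1); print('edge',p,'yaw',np.arctan(p[0]))
top=onz('wrist',[[np.where(blue[y.min()+1])[0].max()+1,y.min()]],20,s); print('far edge end',top)
e=np.array([np.cos(np.arctan(p[0])),np.sin(np.arctan(p[0]))]); mid=top[0,:2]-55*e; n=np.array([e[1],-e[0]])
print('mid',mid,'tcp along/perp',(s['tool_pos'][:2]-mid)@e,(s['tool_pos'][:2]-mid)@n)
red=cv2.inRange(hsv,(0,170,100),(4,255,255))|cv2.inRange(hsv,(175,170,100),(180,255,255)); red[100:]=0
c=max(cv2.findContours(red,0,2)[0],key=cv2.contourArea); print(cv2.boundingRect(c),cv2.minEnclosingCircle(c))
print('pivot',onz('wrist',[[335,166]],49,s),'knobtop',onz('wrist',[[347,71]],75,s))
```

```text
151 263
edge [  0.13950999 114.2430359 ] yaw 0.13861531552516582
far edge end [[596.98988992 197.60376558  20.        ]]
mid [542.51743506 190.00431412] tcp along/perp 9.183084610572871 39.27802461642062
(331, 57, 29, 30) ((345.5, 72.0), 15.435449600219727)
pivot [[604.24105147 108.55846419  49.        ]] knobtop [[654.01052491 120.50065713  75.        ]]
```

Emit:
step_arm([
  [[1, 10, 0, 0, 0], [1, 8, 0, 0, 0], [1, 5, 0, 0, 0], [1, 5, 0, 0, 0], [1, 5, 0, 0, 0], [1, 5, 0, 0, 0]],
])

```text
t: 11.9
tool_pos: [559.5, 152.8, 49.3]
tcp_rot: [2.162, 0.145, -2.144]
ft_force: [7.3, 0.5, 9.7]
opening: 24.9
```

Emit:
step_arm([
  [[1, 5, 0, 0, 0], [1, 5, 0, 0, 0], [1, 5, 0, 0, 0], [1, 4, 0, 0, 0]],
])

```text
t: 12.4
tool_pos: [558.5, 152.7, 29.0]
tcp_rot: [2.158, 0.145, -2.147]
ft_force: [4.1, 0.2, 4.8]
opening: 25.1
```

Emit:
step_arm([
  [[1, 4, 0, 0, 0], [1, 4, 0, 0, 0], [1, 2, 0, 0, 0], [1, 0, 0, 0, 0]],
])

```text
t: 12.9
tool_pos: [557.9, 152.6, 18.5]
tcp_rot: [2.156, 0.144, -2.149]
ft_force: [3.5, 0.6, 4.5]
opening: 25.1
```

Run:
```python
from h import *
s,im=snap('scene','s5'); print(s['tool_pos'],s['ft_force'])
cv2.imwrite('pics/s5c.png',cv2.resize(im[130:230,230:370,::-1],None,fx=5,fy=5,interpolation=cv2.INTER_CUBIC))
s,im=snap('wrist','w7')
```

```text
[557.93964237 152.64150017  18.49733113] [3.52234151 0.57089423 4.45107287]
```

View pics/s5c.png

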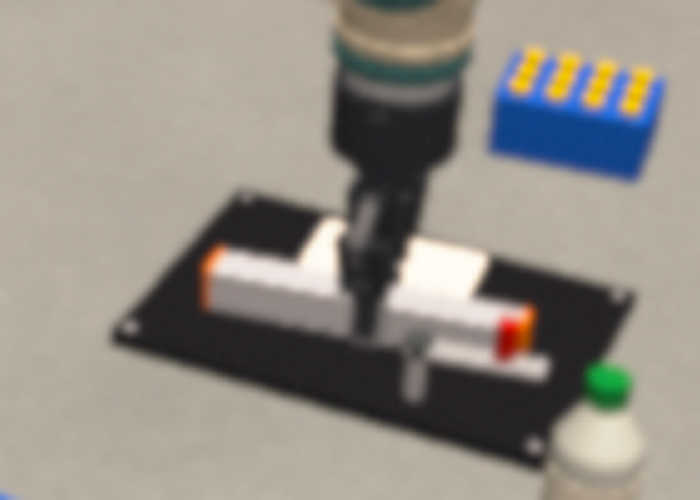

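View pics/w7.png

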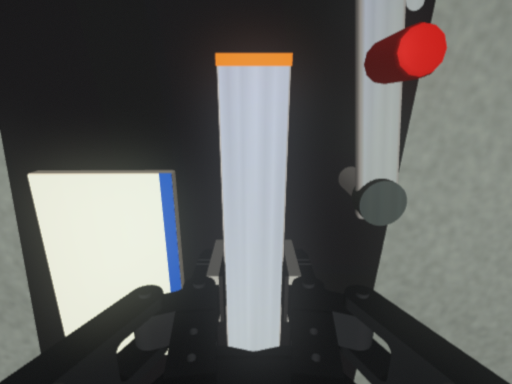

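The bar is nearly flat, clear of the clip on the right and parallel to the tile. I'll take the last few mm in small steps until the force rises.

Emit:
step_arm([
  [[1, 2, 0, 0, 0], [1, 0, 0, 0, 0]],
])

```text
t: 13.25
tool_pos: [557.3, 152.6, 16.1]
tcp_rot: [2.154, 0.144, -2.15]
ft_force: [3.5, 0.7, 5.7]
opening: 25.1
```

Emit:
step_arm([
  [[1, 1, 0, 0, 0], [1, 0, 0, 0, 0]],
])

```text
t: 13.5
tool_pos: [557.0, 152.5, 14.7]
tcp_rot: [2.153, 0.144, -2.151]
ft_force: [3.6, 0.5, 4.7]
opening: 24.9
```

Emit:
step_arm([
  [[1, 0.7, 0, 0, 0], [1, 0, 0, 0, 0]],
])

```text
t: 13.75
tool_pos: [556.9, 152.5, 14.0]
tcp_rot: [2.153, 0.144, -2.151]
ft_force: [3.8, 1.5, 6.0]
opening: 24.8
```

Emit:
step_arm([
  [[1, 0.7, 0, 0, 0], [1, 0, 0, 0, 0]],
])

```text
t: 14.0
tool_pos: [557.0, 152.5, 13.7]
tcp_rot: [2.153, 0.144, -2.151]
ft_force: [2.0, 0.7, 7.9]
opening: 25.1
```

Emit:
step_arm([
  [[0.64, 0, 0, 0, 0], [0.58, 0, 0, 0, 0], [0.58, 0, 0, 0, 0], [0.58, -5, 0, 0, 0], [0.58, -25, 0, 0, 0], [0.58, -40, 0, 0, 0], [0.58, 0, 0, 0, 0], [0.58, 0, 0, 0, 0]],
])

```text
t: 15.0
tool_pos: [556.3, 152.4, 82.5]
tcp_rot: [2.152, 0.144, -2.153]
ft_force: [-0.1, -0.8, -0.9]
opening: 36.0
```

Run:
```python
from h import *
s,im=snap('wrist','w8'); print(s['tool_pos'],s['ft_force'],s['opening'])
s,im=snap('scene','s6')
cv2.imwrite('pics/s6c.png',cv2.resize(im[130:230,230:370,::-1],None,fx=5,fy=5,interpolation=cv2.INTER_CUBIC))
```

```text
[556.29008767 152.36862589  82.51685597] [-0.05612205 -0.76680365 -0.91623995] 36.03182598348525
```

View pics/w8.png

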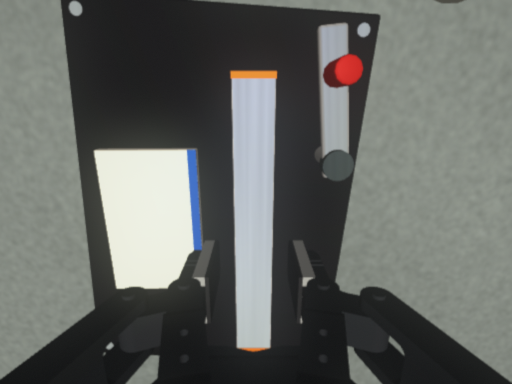

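View pics/s6c.png

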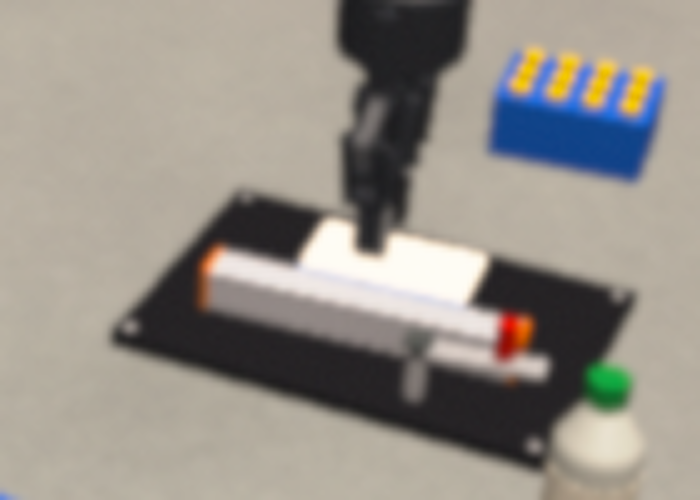

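The bar lies flat and free, caps at (254,74) and (254,348), parallel to the tile edge with a gap. Next I'll measure its pose and plan the push.

```bash
cat > bar.py <<'E'
from h import *
def bar(fn,s,rows,roi=(150,330)):
    im=cv2.imread(f'pics/{fn}.png'); hsv=cv2.cvtColor(im,cv2.COLOR_BGR2HSV)
    org=cv2.inRange(hsv,(3,140,100),(22,255,255)); org[:,:roi[0]]=0; org[:,roi[1]:]=0
    n,l,st,ce=cv2.connectedComponentsWithStats(org)
    for i in range(1,n):
        if st[i][4]>20: print('cap',st[i].tolist(),onz('wrist',[[ce[i][0],st[i][1]],[ce[i][0],st[i][1]+st[i][3]]],40,s)[:,:2].round(1).tolist())
    L=[]
    g=((hsv[:,:,1]<60)&(hsv[:,:,2]>120)).astype(np.uint8); 
    for r in rows:
        q=np.where(g[r,roi[0]:roi[1]])[0]+roi[0]; W=onz('wrist',[[q.min(),r],[q.max()+1,r]],40,s)[:,:2]; L.append(W)
    L=np.array(L); print('width',np.linalg.norm(L[:,0]-L[:,1],axis=1).round(1))
    for k,nm in((0,'tile side'),(1,'free side')):
        p=np.polyfit(L[:,k,0],L[:,k,1],1); print(nm,p,'yaw',np.arctan(p[0]).round(4))
E
python3 - <<'E'
from bar import *
s=env.get_state(); bar('w8',s,range(90,230,10),(225,285))
M=R.from_rotvec(s['tcp_rot']).as_matrix(); print(M.round(4).tolist())
E
```

```text
cap [230, 70, 47, 9, 376] [[650.0, 164.8], [645.3, 164.2]]
cap [242, 348, 24, 4, 67] [[454.7, 138.3], [450.9, 137.8]]
width [26.  25.7 25.3 25.6 25.8 26.1 25.7 25.4 25.6 25.3 26.2 25.8 25.4 25.7]
tile side [ 0.13468713 89.92085641] yaw 0.1339
free side [ 0.13416416 64.3136924 ] yaw 0.1334
[[-0.0024, 0.1333, -0.9911], [-0.0006, -0.9911, -0.1333], [-1.0, 0.0003, 0.0025]]
```

Emit:
step_arm([
  [[1, 0, 20, 6.6, 0], [1, 0, 20, 0, 0], [1, 20, 0, 0, 0], [1, 25, 0, 0, 0], [1, 15, 0, 0, 0], [1, 6, 0, 0, 0], [1, 0, 0, 0, 0], [1, 0, 0, 0, 0]],
])

```text
t: 16.1
tool_pos: [556.0, 112.0, 17.9]
tcp_rot: [2.154, 0.144, -2.15]
ft_force: [-0.6, -0.1, 0.8]
opening: 0.0
```

Run:
```python
from h import *
s,im=snap('wrist','w9'); print(s['tool_pos'],s['ft_force'],s['opening'])
```

```text
[555.97428726 111.96783399  17.87505818] [-0.64225445 -0.1124569   0.79648376] 0.034997180491418096
```

View pics/w9.png

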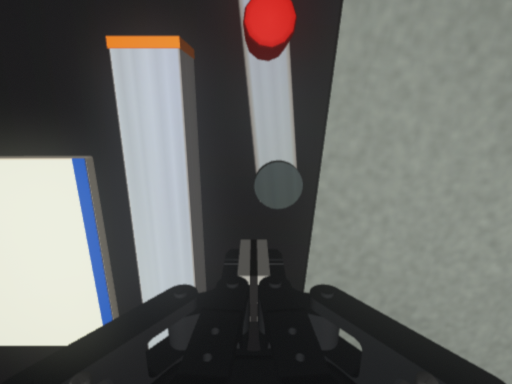

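The fingers are down on the free side of the bar, clear of the post at (278,185). Now I'll push the bar slowly.

Emit:
step_arm([
  [[1, 2.5, -4, 0, 0], [1, 0, -5, 0, 0], [1, 0, -4, 0, 0], [1, 0, -4, 0, 0], [1, 0, -4, 0, 0], [1, 0, -4, 0, 0], [1, 0, -4, 0, 0]],
])

```text
t: 17.02
tool_pos: [551.5, 140.9, 14.4]
tcp_rot: [2.152, 0.144, -2.152]
ft_force: [0.8, -1.1, 0.9]
opening: 0.0
```

Emit:
step_arm([
  [[1, 0, -3, 0, 0], [1, 0, -2, 0, 0], [1, 0, -1, 0, 0], [1, 0, 0, 0, 0]],
])

```text
t: 17.52
tool_pos: [550.6, 146.7, 14.3]
tcp_rot: [2.152, 0.144, -2.152]
ft_force: [-0.3, -0.4, -0.1]
opening: -0.3
```

Emit:
step_arm([
  [[1, 0, -1.5, 0, 0], [1, 0, -1.5, 0, 0], [1, 0, 0, 0, 0]],
])

```text
t: 17.9
tool_pos: [550.2, 149.7, 14.3]
tcp_rot: [2.152, 0.144, -2.152]
ft_force: [0.8, -0.5, 0.8]
opening: 0.0
```

Emit:
step_arm([
  [[1, 0, -1, 0, 0], [1, 0, 0, 0, 0]],
])

```text
t: 18.15
tool_pos: [550.1, 150.6, 14.3]
tcp_rot: [2.152, 0.144, -2.152]
ft_force: [0.5, -1.0, 0.5]
opening: 0.3
```

Emit:
step_arm([
  [[1, 0, -1, 0, 0], [1, 0, 0, 0, 0]],
])

```text
t: 18.4
tool_pos: [550.2, 151.3, 14.5]
tcp_rot: [2.152, 0.143, -2.152]
ft_force: [0.3, -2.8, 1.4]
opening: -0.1
```

Run:
```python
from h import *
s,im=snap('wrist','w10'); print(s['tool_pos'],s['ft_force'],s['opening'])
```

```text
[550.15485982 151.33143778  14.52158148] [ 0.30428012 -2.76994452  1.4329804 ] -0.10199540701144018
```

View pics/w10.png

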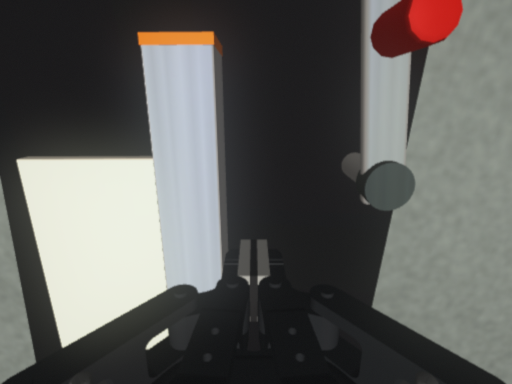

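The bar has met the tile: the force is rising and no gap shows at col 155-165. I'll press a little more firmly.

Emit:
step_arm([
  [[1, 0, -1, 0, 0], [1, 0, 0, 0, 0]],
])

```text
t: 18.7
tool_pos: [550.1, 151.6, 14.8]
tcp_rot: [2.152, 0.142, -2.151]
ft_force: [-0.6, -7.8, 3.8]
opening: 0.0
```

Emit:
step_arm([
  [[1, 0, -1, 0, 0], [1, 0, 0, 0, 0]],
])

```text
t: 18.95
tool_pos: [550.1, 151.7, 15.0]
tcp_rot: [2.151, 0.14, -2.151]
ft_force: [-1.7, -10.3, 5.1]
opening: -0.3
```

Emit:
step_arm([
  [[1, 0, 5, 0, 0], [1, 0, 12, 0, 0], [1, -25, 0, 0, 0], [1, -45, 0, 0, 0], [1, -25, -25, 15, 0], [1, 0, -45, 20, 0], [1, 0, -30, 15, 0], [1, 0, 0, 0, 0], [1, 0, 0, 0, 0]],
])

```text
t: 20.08
tool_pos: [489.4, 228.6, 109.2]
tcp_rot: [2.152, 0.144, -2.152]
ft_force: [0.3, -0.5, -0.7]
opening: 0.2
```

Run:
```python
from h import *
s,im=snap('wrist','w11'); print(s['tool_pos'],s['ft_force'],s['opening'])
cv2.imwrite('pics/w11c.png',cv2.resize(im[20:340,200:420,::-1],None,fx=2,fy=1.8,interpolation=cv2.INTER_CUBIC))
```

```text
[489.37464464 228.62764648 109.23589483] [ 0.26350038 -0.45200151 -0.70602511] 0.17397083293536633
```

View pics/w11.png

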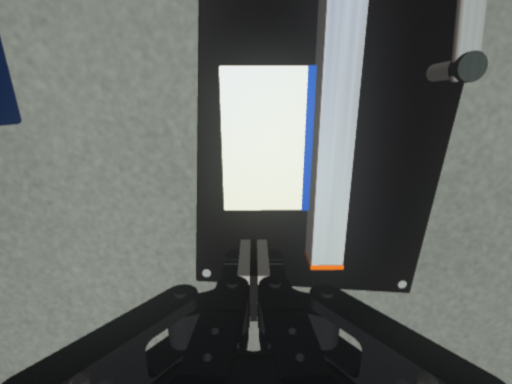

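Run:
```python
from h import *
s=env.get_state()
im=cv2.imread('pics/w11.png'); hsv=cv2.cvtColor(im,cv2.COLOR_BGR2HSV)
cv2.imwrite('pics/w11c.png',cv2.resize(im[55:220,285:355],None,fx=7,fy=3.6,interpolation=cv2.INTER_NEAREST))
blue=cv2.inRange(hsv,(100,120,60),(125,255,255)); blue[:,:280]=0; blue[:,340:]=0
g=((hsv[:,:,1]<60)&(hsv[:,:,2]>150)).astype(np.uint8)
E=[];T=[];F=[]
for r in range(72,206,6):
    b=np.where(blue[r])[0]; q=np.where(g[r,b.max()+2:380])[0]+b.max()+2
    E.append([b.max()+1,r]);T.append([q.min(),r]);F.append([q.max()+1,r])
for nm,L,z in(('tile edge z20',E,20),('bar tile-side top z40',T,40),('bar free side top',F,40)):
    W=onz('wrist',L,z,s); p=np.polyfit(W[:,0],W[:,1],1); print(nm,p.round(4),'y at x=495,543,592',np.polyval(p,[495,543,592]).round(1),'yaw',np.arctan(p[0]).round(4))
org=cv2.inRange(hsv,(3,140,100),(22,255,255)); org[:,:310]=0
y,x=np.where(org); print('near cap end',onz('wrist',[[x[y==y.max()].mean(),y.max()+1]],40,s))
y,x=np.where(blue); print('edge ends',onz('wrist',[[x[y==y.min()].max()+1,y.min()],[x[y==y.max()].max()+1,y.max()+1]],20,s)[:,:2])
```

```text
tile edge z20 [  0.1366 115.1801] y at x=495,543,592 [182.8 189.3 196. ] yaw 0.1357
bar tile-side top z40 [  0.1374 114.5205] y at x=495,543,592 [182.5 189.1 195.9] yaw 0.1365
bar free side top [ 0.1383 88.3709] y at x=495,543,592 [156.8 163.5 170.3] yaw 0.1375
near cap end [[445.79288198 166.28006308  40.        ]]
edge ends [[597.58771377 196.85029841]
 [487.94566033 182.57096669]]
```

View pics/w11c.png

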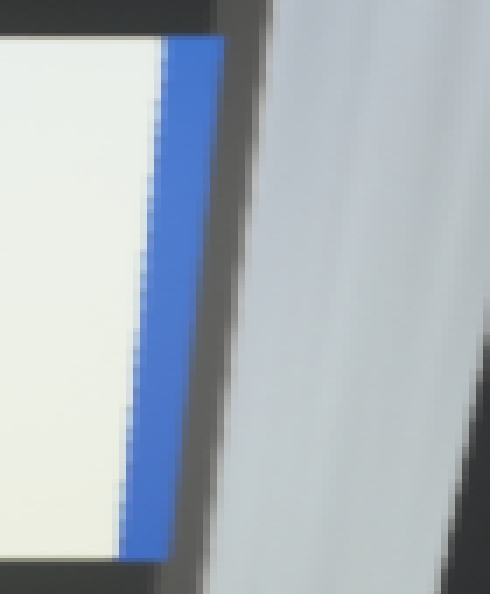

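The bar is flush along the whole edge: the gap is about 0.2 mm everywhere, the yaw difference about 0.001, and it's centred within about 2 mm. It's also released. For the clip, I'll check the wrist-joint room and where the bottle stands.

Run:
```python
from h import *
s=env.get_state(); print(s['qpos'].round(3),s['t'])
im=cv2.imread('pics/top0.png'); hsv=cv2.cvtColor(im,cv2.COLOR_BGR2HSV)
g=cv2.inRange(hsv,(50,80,30),(85,255,255)); g[:,:225]=0; g[:,260:]=0
y,x=np.where(g); print('bottle cap',x.mean(),y.mean(),onz('top',[[x.mean(),y.mean()]],108)); print('beaker',onz('top',[[275.5,122]],35))
im=cv2.imread('pics/w8.png'); s8=None
```

```text
[ 0.368  0.168  1.522 -0.     1.451  1.806] 20.125
bottle cap 238.31460674157304 211.98876404494382 [[430.61897506  49.98645086 108.        ]]
beaker [[739.23951133 -66.64949381  35.        ]]
```

Run:
```python
from h import *
im=cv2.imread('pics/top0.png'); hsv=cv2.cvtColor(im,cv2.COLOR_BGR2HSV)
g=cv2.inRange(hsv,(50,80,30),(85,255,255)); g[:,:225]=0; g[:,260:]=0; g[150:]=0
y,x=np.where(g); print('bottle cap',x.mean(),y.mean(),onz('top',[[x.mean(),y.mean()]],108))
```

```text
bottle cap 240.27906976744185 116.72093023255815 [[732.49155065  48.24208978 108.        ]]
```

Emit:
step_arm([
  [[1, 0, 16, -15, 0], [1, 0, 32, -31, 0], [1, 0, 38, -37, 0], [1, 0, 38, -37, 0], [1, 0, 23, -23, 0], [1, 0, 8.5, -8.5, 0], [1, 0, 0, 0, -6], [1, 0, 0, 0, 0], [1, 0, 0, 0, 0]],
])

```text
t: 21.25
tool_pos: [659.8, 95.4, 109.5]
tcp_rot: [2.096, 0.249, -2.096]
ft_force: [-0.4, 0.5, -0.1]
opening: -0.1
```

Run:
```python
from h import *
s,im=snap('wrist','w12'); print(s['tool_pos'],R.from_rotvec(s['tcp_rot']).as_matrix().round(4).tolist())
hsv=cv2.cvtColor(im[:,:,::-1].copy(),cv2.COLOR_BGR2HSV)
red=cv2.inRange(hsv,(0,170,190),(6,255,255))|cv2.inRange(hsv,(175,170,190),(180,255,255))
c=max(cv2.findContours(red,0,2)[0],key=cv2.contourArea); print(cv2.minEnclosingCircle(c),onz('wrist',[cv2.minEnclosingCircle(c)[0]],75,s))
```

```text
[659.80062758  95.38264396 109.45728193] [[-0.0, 0.2347, -0.9721], [-0.0001, -0.9721, -0.2347], [-1.0, 0.0001, 0.0]]
((212.34210205078125, 228.5), 9.670931816101074) [[654.33945364 120.77766876  75.        ]]
```

View pics/w12.png

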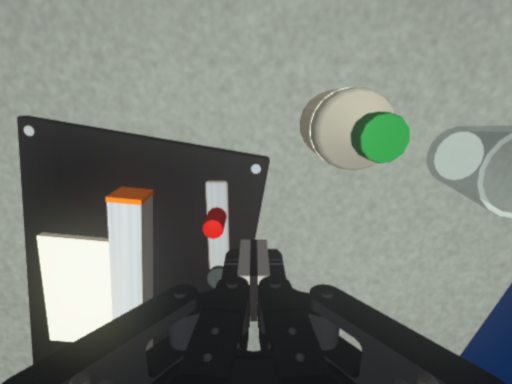

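The knob is confirmed at (654,121). The fingers stand beside it, on the side away from the bar, and the bottle is well clear. I'll descend and push it round the arc, turning the tool with it.

Emit:
step_arm([
  [[1, 20, 0, 0, 0], [1, 22, 0, 0, 0], [1, 11, 0, 0, 0], [1, 0, -3, 0, 0], [1, 0, -3, 0, 0], [1, 0, -6, -2.6, -6.9], [1, 0, -6, -2.6, -6.9], [1, 0, -6, -2.6, -6.9], [1, 0, -6, -2.6, -6.9], [1, 0, 0, 0, 0]],
])

```text
t: 22.55
tool_pos: [658.7, 127.5, 57.5]
tcp_rot: [1.804, 0.678, -1.801]
ft_force: [0.7, 0.1, 0.1]
opening: 0.0
```

Run:
```python
from h import *
s,im=snap('wrist','w13'); print(s['tool_pos'],R.from_rotvec(s['tcp_rot']).as_matrix().round(3).tolist(),s['ft_force'])
p=np.array([604.2,108.6]); M=R.from_rotvec(s['tcp_rot']).as_matrix(); t=-M[:2,1]; r=-M[:2,2]; d=s['tool_pos'][:2]-p; print('radial',d@r,'tang',d@t,'ang',np.arctan2(t[1],t[0])-np.pi/2)
```

```text
[658.73390714 127.52146424  57.47838044] [[0.002, 0.659, -0.752], [0.0, -0.752, -0.659], [-1.0, 0.001, -0.001]] [0.66151849 0.11017012 0.13930199]
radial 53.48253009489411 tang -21.7158379136664 ang 0.7196688736086614
```

View pics/w13.png

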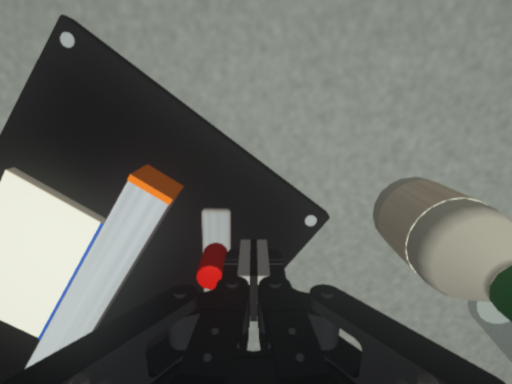

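The clip follows: the knob is now at (211,272) beside the fingertips, with the arm at about 0.65 rad. I'll continue.

Emit:
step_arm([
  [[1, 0, -6, -1.6, -6.8], [1, 0, -6, -1.6, -6.8], [1, 0, -6, -1.6, -6.8], [1, 0, -6, -1.6, -6.8], [1, 0, -6, -1.6, -6.8], [1, 0, -6, -1.6, -6.8], [1, 0, 0, 0, 0]],
])

```text
t: 23.48
tool_pos: [633.4, 153.6, 57.0]
tcp_rot: [1.313, 1.139, -1.312]
ft_force: [-0.2, -0.2, 0.6]
opening: 0.0
```

Run:
```python
from h import *
s,im=snap('wrist','w14'); print(s['tool_pos'],R.from_rotvec(s['tcp_rot']).as_matrix().round(3).tolist(),s['ft_force'])
p=np.array([604.2,108.6]); M=R.from_rotvec(s['tcp_rot']).as_matrix(); t=-M[:2,1]; r=-M[:2,2]; d=s['tool_pos'][:2]-p; print('radial',d@r,'tang',d@t,'ang',np.arctan2(t[1],t[0])-np.pi/2)
```

```text
[633.40148567 153.61028835  56.98216563] [[0.001, 0.99, -0.141], [0.0, -0.141, -0.99], [-1.0, 0.001, -0.0]] [-0.19604462 -0.2404459   0.5538991 ]
radial 48.67489812310467 tang -22.57002746799161 ang 1.4294632380764463
```

View pics/w14.png

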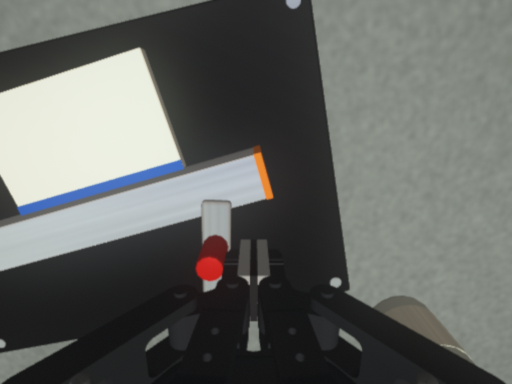

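The clip is now over the bar, about 0.24 rad from the stop. I'll go on until the force shows it.

Emit:
step_arm([
  [[1, 0, -6, -2.2, -6.8], [1, 0, -6, -2.2, -6.8], [1, 0, -1, 0, 0], [1, 0, 0, 0, 0]],
])

```text
t: 24.02
tool_pos: [620.9, 158.6, 56.6]
tcp_rot: [1.139, 1.252, -1.139]
ft_force: [0.6, 1.4, -0.6]
opening: 0.0
```

Emit:
step_arm([
  [[1, 0, -1, 0, 0], [1, 0, 0, 0, 0]],
])

```text
t: 24.28
tool_pos: [620.1, 158.6, 56.6]
tcp_rot: [1.137, 1.253, -1.136]
ft_force: [3.3, 0.8, 0.3]
opening: -0.3
```

Emit:
step_arm([
  [[1, 0, -1.5, 0, 0], [1, 0, 0, 0, 0]],
])

```text
t: 24.52
tool_pos: [619.7, 158.5, 56.8]
tcp_rot: [1.139, 1.251, -1.134]
ft_force: [9.8, 1.8, -2.3]
opening: 0.2
```

Emit:
step_arm([
  [[1, 0, -1.5, 0, 0], [1, 0, 0, 0, 0]],
])

```text
t: 24.78
tool_pos: [619.3, 158.4, 57.0]
tcp_rot: [1.141, 1.249, -1.131]
ft_force: [15.2, 2.2, -6.8]
opening: 0.1
```

It's at the stop: 15 N with no travel. I'll back off, rise clear and check everything.

Emit:
step_arm([
  [[1, 0, 4, 0, 0], [1, 0, 10, 0, 0], [1, -30, 0, 0, 0], [1, -40, 0, 10, 0], [1, -40, 0, 40, 0], [1, -20, 0, 40, 0], [1, 0, 0, 10, 0], [1, 0, 0, 0, 0], [1, 0, 0, 0, 0]],
])

```text
t: 25.9
tool_pos: [639.9, 61.4, 184.8]
tcp_rot: [1.134, 1.257, -1.137]
ft_force: [0.4, 0.8, 0.6]
opening: 0.0
```

Run:
```python
from h import *
s,im=snap('wrist','w15'); print(s['tool_pos'],s['ft_force'])
s2,im2=snap('scene','s7')
cv2.imwrite('pics/s7c.png',cv2.resize(im2[120:300,180:390,::-1],None,fx=3.5,fy=3.3,interpolation=cv2.INTER_CUBIC))
```

```text
[639.94055773  61.41506425 184.76296353] [0.3597181  0.77674054 0.56974611]
```

View pics/w15.png

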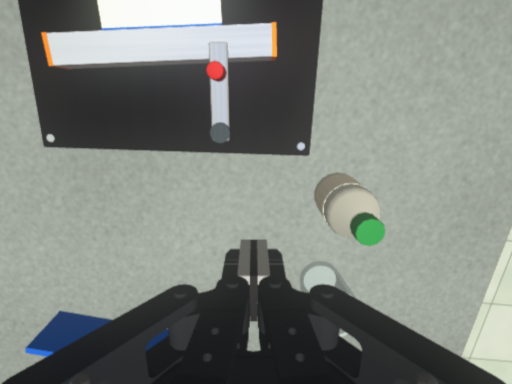

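View pics/s7c.png

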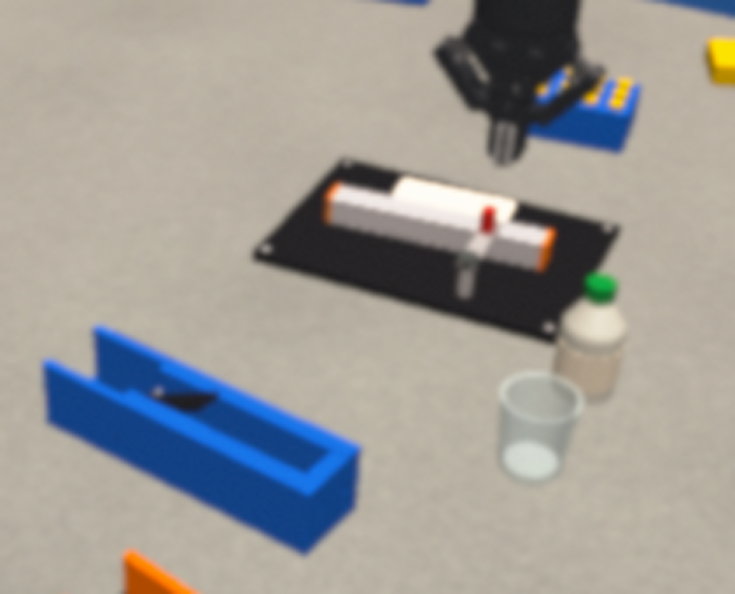

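The clip lies over the bar, with the knob at (216,71), and the bar sits at the tile with the blue stripe behind it. Bottle and beaker look untouched. Now a final numeric check.

Run:
```python
from h import *
s=env.get_state(); im=cv2.imread('pics/w15.png'); hsv=cv2.cvtColor(im,cv2.COLOR_BGR2HSV)
k=onz('wrist',[[216,71]],75,s)[0]; p=onz('wrist',[[220,132]],49,s)[0]
print('knob',k,'pivot',p,'clip world ang',np.arctan2(k[1]-p[1],k[0]-p[0]), 'minus stage .066')
g=((hsv[:,:,1]<60)&(hsv[:,:,2]>140)).astype(np.uint8)
T=[];F=[]
for c in list(range(60,200,10))+list(range(235,270,10)):
    blue=cv2.inRange(hsv[:,c:c+1],(100,100,60),(125,255,255))[:40,0]
    q=np.where(g[28:75,c])[0]+28; T.append([c,q.min()]);F.append([c,q.max()+1])
for nm,L in(('tile side',T),('free side',F)):
    W=onz('wrist',L,40,s); pf=np.polyfit(W[:,0],W[:,1],1); print(nm,pf,np.arctan(pf[0]),'y@543',np.polyval(pf,543), 'resid',np.abs(np.polyval(pf,W[:,0])-W[:,1]).max())
for n,(a,b) in {'L':(30,60),'R':(262,290)}.items():
    o=cv2.inRange(hsv,(3,140,100),(22,255,255)); o[:,:a]=0;o[:,b:]=0;o[80:]=0
    y,x=np.where(o); e=x.min() if n=='L' else x.max()+1; print(n,onz('wrist',[[e,y.mean()]],40,s)[0,:2])
B=cv2.inRange(hsv,(100,100,60),(125,255,255)); B[40:]=0
y,x=np.where(B); print('blue cols',x.min(),x.max(),onz('wrist',[[x.min(),28],[x.max(),24]],20,s)[:,:2])
```

```text
knob [601.6922087  158.11113609  75.        ] pivot [605.26890666 109.05361016  49.        ] clip world ang 1.6435757950474106 minus stage .066
tile side [1.17073369e-01 1.25158613e+02] 0.1165428487659712 y@543 188.72945226770022 resid 0.9773311463465291
free side [ 0.1391954  87.57952839] 0.13830672295418017 y@543 163.16263141622719 resid 0.40096377553103935
L [444.44091537 163.71666839]
R [648.09212646 191.36308749]
blue cols 101 221 [[487.90691441 188.35090939]
 [596.85808587 202.44878094]]
```

```bash
python3 -c "
from plant import env
print(env.sign_off()); print(env.get_state()['t'])"
```

```text
the job is handed in; nothing more can be done
None
the job is handed in; nothing more can be done
```

The job is done and was handed in at about 26 s of the 58 s allowed. There was no verdict on hand-in.

- **Tip up and lift out:** I pressed the wide end down to the stop, where the force jumped to about 21 N. The bar stayed up at a tilt of about 0.52 rad. I gripped it about 8 mm beyond its centre, on the raised part, and lifted it straight out.
- **Lay down and push:** The bar went flat on the stage under control, then I let go of it. Closed fingers pushed it against the blue-striped edge at about 10 N and then withdrew.
- **Clip:** After that I swung the red-knobbed clip over the bar until it stopped at about 15 N, and backed the arm clear.

**Last checks:**
- **Flush:** With the bar already released, the gap was about 0.2 mm along the whole tile edge and the bar was parallel within about 0.001 rad. After the clip swing its free side was unchanged within about 0.4 mm.
- **Centring:** The bar is centred within about 2 mm.
- **Clip angle:** It measured about 1.58 rad against the stop at 1.6, which is within measuring error.
- **Other objects:** The bottle and beaker looked unmoved in the last pictures. I did not measure the tip box or vial rack again, but the arm never went near either.
- **One disagreement:** In the last wrist view, the bar's tile-side edge fitted about 0.02 rad off. That view has a poor fit (1 mm scatter), and I put it down to shading, because the free side in the same picture fits at 0.138 rad, as before.

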